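Tap-mix a sample tube on a hand-cranked tapper

ROBOT

A 6-joint arm with a two-finger parallel gripper is mounted at the origin on the work surface. World frame = base frame: x ahead of the robot, y to its left, z up, the work surface at z = 0. Lengths are in m, angles in rad, forces in N, time in s.
With the tool pointing down it reaches from about 0.275 to 0.825 m from the base axis. Payload 4.9 kg.
Tool frame: the origin (TCP) lies midway between the tips of the shut fingers; the grasp point (between the pads) lies 19 mm behind it (grip_point_offset is the distance from the TCP to the grasp point, in m); z points along the fingers, x is the direction in which the jaws open and shut, and the axes are right-handed (so a half turn about z gives the same grasp; the last joint's range is limited). The gripper opens to 85 mm and grips with 20 to 120 N. Pads are 22 mm wide; open, the fingers measure 114 mm over their backs; the gripper's body (76 mm by 85 mm) begins 54 mm behind the grasp point. The pads swing forward as they close: fully open they stand 13 mm farther back than shut.
Start: joints at [-1.455, 0.326, -0.193, 1.052, 0, 1.437], TCP at [0.136, -0.533, 0.201] pointing down, gripper open.
Joint ranges: [-2.65, 2.65], [-0.97, 1.79], [-1.3, 1.35], [-1.93, 2.1], [-1.47, 1.37], [-3.14, 3.14]. Speed limits (rad/s): [2.57, 2.57, 3.14, 3.14, 3.14, 3.14].

INTERFACE

Orientations are given as a rotation vector (axis times angle).
In Python, from cell import * gives the robot as it stands. Calls block until the motion is done:
- movep(position, orientation): joint-space move of the TCP to a pose.
- move_l(position, velocity=0.15, rot=None, until_force=None): straight line of the TCP; rot=None keeps the orientation; velocity is the mean speed in m/s. With until_force (N) it stops when the force on the tool has changed by that much, and returns True; else False.
- set_joints(angles): joint-space move.
- let_go() and grab(newtons=None): open the fingers fully, or close them until they stop; newtons is the grip in N (None keeps the last).
- sleep(seconds).
- ik(position, orientation): joint angles nearest the present ones, or None.
- get_state(): the state.
- grab_frame(name): name is "scene" or "top" or "wrist"; returns a dict with "img" (420x560x3 uint8, red, green, blue), "fx", "fy", "cx", "cy" (pixels), "k1" (the pictures are not rectified: a ray, as slopes to the right and down, at radius r is drawn at 1 + k1 r^2 times it, then the intrinsics apply), "cam_to_world" (4x4, takes a point from camera to world coordinates); the wrist camera has in their place "T_tool_cam" (4x4, takes a point from camera to tool coordinates, whose origin is the TCP and whose axes are the tool frame's). Camera axes: x right, y down, z forward; pixel columns grow to the right and rows downward; lengths in m; the calibration is good to about 2 mm. A picture is of the moment at which its call begins: read the wrist's pose just before it. There is no depth.
A pose or a line that the arm cannot do raises MotionError and nothing moves.
- sign_off(): hands the job in, once; it reports no verdict.
Trained networks look in the newest picture that a camera, given by its name, has taken for a name from the list of things; names that differ only in an ending like _2 or _b are one class to them, and where a whole thing is asked for, a point or a joint stands for the part that bears it (a point fixed in the world has none). Each returns a list of dicts, best first, with "score" (0 to 1); they miss things now and then, are a little off and sometimes report something else, mostly with a low value. They report only what shows in the picture. A call takes as long as a camera call. They do not tell look-alikes from the thing itself.
- spot_in(camera, name): "centre" ([column, row] in pixels, amid what is visible of it).
- silhouettes(camera, name): "mask" (420x560 bool, what is visible of it) and "centre" ([column, row] in pixels, amid what is visible of it).
- tip_of(camera, name): "centre" ([column, row] in pixels: a listed point, or the origin of a listed thing).
The state is a dict: "clock": time; "q": joint angles; "joint_velocities": joint speeds; "tau": joint torques, N m; "position": TCP position; "eef_rot": TCP orientation; "contact_force": force on the tool from outside, world axes, zero at the start; "wrist_torque": the same for the moment, N m; "finger_gap": opening from 0.0 (shut) to 1.0 (fully open).
Only numpy, scipy, OpenCV 4.12 (cv2) and the standard library are available. Lean on these libraries where they do the work, as an engineer would, in place of code of your own. Each camera call takes 0.05 s, during which the arm holds its last target.

TASK

Take the purple-capped tube from the wooden rack and seat it fully home and upright in the blue holder of the tube tapper. Then grip the crank knob and turn it counter-clockwise (seen from above), at a slow, even pace, through its heavy point twice, stop with the crank arm on the green mark the second time it comes round to it, and let go, leaving the tube in the holder. Never drag the sprung knob more than 2 mm in or out along its arm, never let the crank race or kick back, keep the two fingers' forces under 60 N in all, and leave the other things where they are.

Things in the scene. Friction and masses are not known exactly. Their poses are not given: they have to be found in the camera images.
- mixer: Tube tapper, fixed: white housing 170 x 190 mm, 81 mm high; at its +y end a blue holder block 60 x 60 mm, 85 mm high. Origin on the bench, 65 mm to +y of the housing's centre; z up. On top an aluminium disc 144 mm across carries, at its centre, the upright crank axle. Friction of turning: 3 to 4 N at the knob. A grip of 15 to 22 N a finger holds the knob.
- crank_nominal (a point): Where the crank axle is drawn, 125 mm above the bench; axes as the tapper's. The disc with the crank is clamped in slots: the true axle lies up to 10 mm off this point in x and in y, unmeasured, to be felt or seen. Green mark (16 x 24 mm) on the disc, 61 mm from the true axle to the tapper's -x. Flat steel crank arm, top 101 mm above the bench.
- knob_give (a joint): Slide of the knob's sprung carriage along the crank arm, m, positive outward, 0 at rest, 2 N per mm. Crank knob: upright black cylinder 25 mm across, 109 to 159 mm above the bench, 58 mm from the true axle at rest. At crank value q it lies from the axle in direction pi + q about the tapper's z. It spins freely on its pin, so the gripper's yaw may stay fixed all round.
- cradle_mouth (a point): Centre of the mouth of the round hole in the top of the blue holder, 85 mm above the bench; z up. The hole is 20 mm wide, 40 mm deep, chamfered; seated fully home, the tube's mid-point is 11 mm above this point.
- crank (a joint): Crank angle, rad, positive counter-clockwise from above, counted over the turns. 0 = arm on the green mark; starts at 0.3 to 1.5; second arrival = 12.57. Each turn a cam cocks a spring striker (red pin, yellow slot): the middle lies at 3.5 to 4.3 (+ 6.28); from 0.7 before it the crank needs up to about 11 N at the knob, then the spring drives it on by itself for 0.7.
- sample_mid (a point): Mid-point (half-way up) of the purple-capped sample tube; z along the tube towards the cap. The tube is 102 mm long, 16 mm thick, with a purple cap 19 mm across over its top 26 mm (cap centre 38 mm above this point); about 30 g. It starts in one of the three holes of the rack, cap up.
- rack: Fixed light-wood tube rack 56 x 190 mm, 60 mm high, three holes 62 mm apart along its y axis, 20 mm wide and 40 mm deep; origin on the bench under its centre, z up. Tubes stand out 62 mm above it: grip caps with the fingers closing along the rack's x.
- tube_b_mid (a point): Mid-point of a blue-capped tube of the same size in the rack; leave it alone.
- tube_w_mid (a point): Mid-point of a white-capped tube of the same size in the rack; leave it alone.
- cup_mid (a point): Centre of a loose white specimen cup with orange lid, 60 mm across, 65 mm high; leave it alone.
- timer_mid (a point): Centre of a loose white bench timer, 50 x 70 x 22 mm; leave it alone.
Not all that is in view belongs to the job. Leave any yellow look-alike of the part that bears sample_mid alone.

How it is judged:
By the outcome, as a careful person would: the job done as asked, in the order asked, and still so for the second after the job is handed in, with the robot touching nothing.
It also fails if it takes over 72 s, if anything falls off the work surface, if the arm or the gripper's body presses on something with over 40 N, if the wrist force passes 120 N, or if a joint passes its speed limit or range.

## Working session

There is one attempt and no reset: what is moved stays moved. The work goes in short steps, each a Python script; the robot and the scene stay as the last script left them, time stands still between calls to the robot, and variables do not carry over. Pictures are saved under pics/ and viewed, and the job is handed in when it is done.

```bash
ls; mkdir -p pics; python3 - <<'E'
from cell import *
import cv2
s=get_state(); print(s)
for n in ["scene","top","wrist"]:
    f=grab_frame(n); cv2.imwrite(f"pics/a_{n}.png",f["img"][:,:,::-1])
    print(n,{k:v for k,v in f.items() if k!="img"})
    for t in ["mixer","crank_nominal","cradle_mouth","sample_mid","rack","tube_b_mid","tube_w_mid","cup_mid","timer_mid"]:
        try: print(t,[(d["centre"],round(d["score"],2)) for d in tip_of(n,t)])
        except Exception as e: print(t,e)
print(get_state()["clock"])
E
```

```text
pics
{'clock': 0.0, 'q': array([-1.45518206e+00,  3.26963020e-01, -1.93600003e-01,  1.05202449e+00,
        6.53506309e-06,  1.43657947e+00]), 'joint_velocities': array([ 1.83868352e-04, -1.63135907e-03,  9.40346153e-05, -7.05377991e-04,
       -1.94173726e-04, -3.14103332e-04]), 'tau': array([-5.66517228e-04, -4.43396580e+01,  2.62439489e+01,  1.54319219e-02,
       -2.72387842e-04,  6.78774029e-06]), 'position': array([ 0.13591005, -0.53226599,  0.19988537]), 'eef_rot': array([-2.47989037e+00,  1.92657351e+00,  1.96278549e-03]), 'contact_force': array([-0.5354878 ,  1.01546082,  0.21944712]), 'wrist_torque': array([-0.05334451,  0.00759145, -0.00272851]), 'finger_gap': 1.0038198523644923}
scene {'fx': 489.2465009639358, 'fy': 489.2465009639358, 'cx': 283.0889175666027, 'cy': 214.9881823588321, 'k1': 0.021305351853694948, 'cam_to_world': array([[ 0.31568041,  0.59306481, -0.74068888,  1.45534881],
       [ 0.94883924, -0.20311889,  0.24175777, -0.31392908],
       [-0.00706987, -0.77911286, -0.62684381,  0.84857761],
       [ 0.        ,  0.        ,  0.        ,  1.        ]])}
mix
[... 1127 characters left out ...]
1.9, 232.8], 0.54)]
cup_mid [([234.9, 120.9], 0.74)]
timer_mid [([414.7, 275.0], 0.76)]
wrist {'fx': 296.2294977821991, 'fy': 296.2294977821991, 'cx': 278.16940346845445, 'cy': 209.18002636218063, 'k1': -0.02808154150437608, 'T_tool_cam': array([[ 9.99999731e-01, -7.03123679e-04,  2.09302761e-04,
        -6.96604965e-04],
       [ 6.12883332e-04,  9.57508575e-01,  2.88404149e-01,
        -7.28879410e-02],
       [-4.03192975e-04, -2.88403943e-01,  9.57508748e-01,
        -1.72451098e-01],
       [ 0.00000000e+00,  0.00000000e+00,  0.00000000e+00,
         1.00000000e+00]])}
mixer []
crank_nominal []
cradle_mouth []
sample_mid []
rack []
tube_b_mid []
tube_w_mid []
cup_mid []
timer_mid []
1.5
```

View pics/a_scene.png

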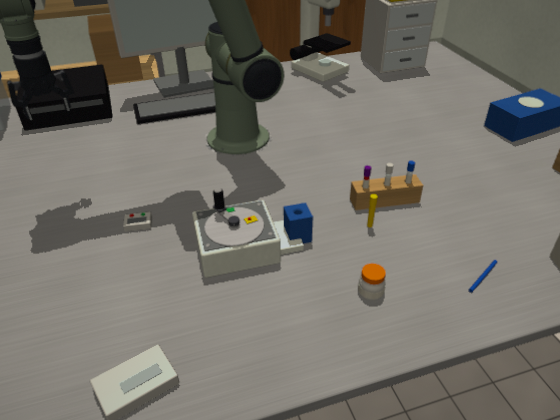

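View pics/a_top.png

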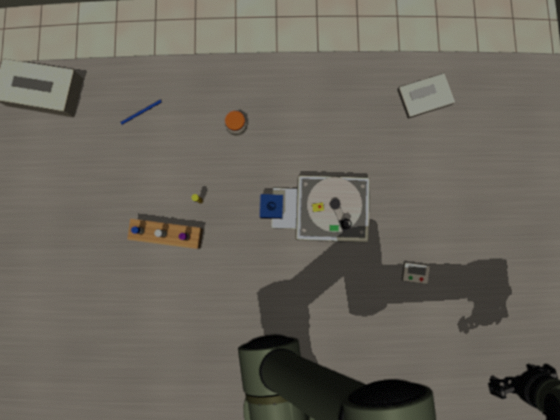

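```bash
python3 - <<'E'
import cv2
a=cv2.imread("pics/a_scene.png")[140:260,180:440]; cv2.imwrite("pics/a_sc.png",cv2.resize(a,None,fx=3,fy=3,interpolation=cv2.INTER_CUBIC))
a=cv2.imread("pics/a_top.png")[130:310,110:370]; cv2.imwrite("pics/a_tc.png",cv2.resize(a,None,fx=3,fy=3,interpolation=cv2.INTER_CUBIC))
E
```

```text
(no output)
```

View pics/a_sc.png

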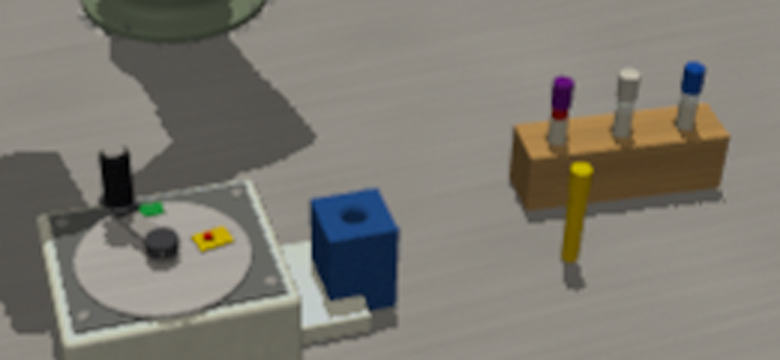

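View pics/a_tc.png

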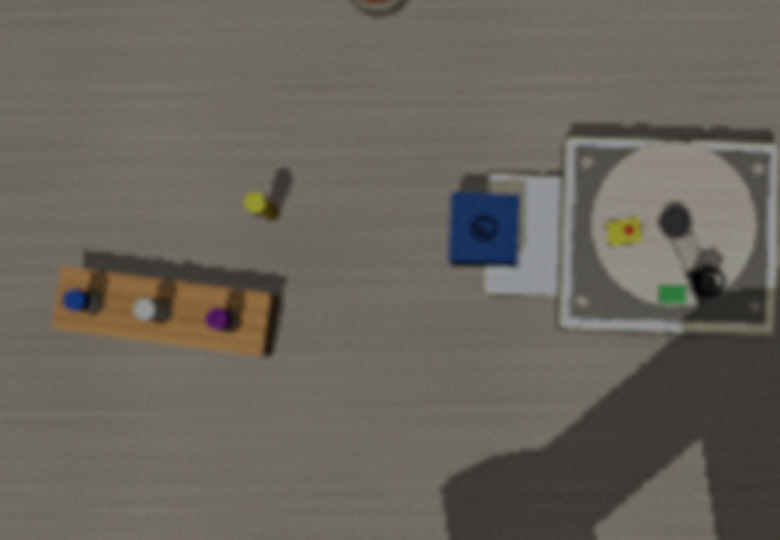

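```bash
cat > h.py <<'E'
import numpy as np, cv2
from scipy.spatial.transform import Rotation as R
def ray(f,uv,T):
    K=np.array([[f["fx"],0,f["cx"]],[0,f["fy"],f["cy"]],[0,0,1]])
    x,y=((np.array(uv)-[f["cx"],f["cy"]])/[f["fx"],f["fy"]])
    # invert radial model
    xd,yd=x,y
    for _ in range(20):
        r2=x*x+y*y; s=1+f["k1"]*r2; x,y=xd/s,yd/s
    return T[:3,3],T[:3,:3]@np.array([x,y,1.])
def onz(f,uv,z,T=None):
    T=f["cam_to_world"] if T is None else T
    o,d=ray(f,uv,T); return o+d*(z-o[2])/d[2]
def proj(f,p,T=None):
    T=f["cam_to_world"] if T is None else T
    c=T[:3,:3].T@(np.array(p)-T[:3,3]); x,y=c[:2]/c[2]; s=1+f["k1"]*(x*x+y*y)
    return np.array([f["cx"]+f["fx"]*x*s,f["cy"]+f["fy"]*y*s])
def wristT(f,s):
    T=np.eye(4);T[:3,:3]=R.from_rotvec(s["eef_rot"]).as_matrix();T[:3,3]=s["position"]
    return T@f["T_tool_cam"]
def down(yaw): # tool z down, tool x at angle yaw in world
    x=np.array([np.cos(yaw),np.sin(yaw),0]);z=np.array([0,0,-1.]);y=np.cross(z,x)
    return R.from_matrix(np.stack([x,y,z],1)).as_rotvec()
def yawof(rv):
    x=R.from_rotvec(rv).as_matrix()[:,0]; return np.arctan2(x[1],x[0])
E
python3 - <<'E'
from cell import *
from h import *
f=grab_frame("top"); g=grab_frame("scene")
P=lambda u,z:(np.round(onz(f,(110+u[0]/3,130+u[1]/3),z),4))
for n,u,z in [("purple captop",(218,319),.122),("white",(145,309),.122),("blue",(75,299),.122),("mouth",(484,227),.085),
 ("h1",(453,193),.085),("h2",(518,195),.085),("h3",(449,263),.085),("h4",(516,265),.085),
 ("hc1",(568,140),.081),("hc2",(774,148),.081),("hc3",(560,326),.081),("hc4",(774,333),.081),
 ("axle",(675,221),.115),("knobtop",(711,278),.159),("green",(672,294),.093),("yel",(624,231),.09),("disc",(673,223),.093),
 ("rk1",(62,267),.06),("rk2",(274,293),.06),("rk3",(53,327),.06),("rk4",(266,355),.06)]:
    print(n,P(u,z))
G=lambda u,z:(np.round(onz(g,(180+u[0]/3,140+u[1]/3),z),4))
for n,u,z in [("purple captop",(563,81),.122),("mouth",(355,215),.085),("axle",(162,236),.115),("green",(151,210),.093),("knobtop",(116,152),.159)]: print("scene",n,G(u,z))
E
```

```text
purple captop [0.4739 0.2429 0.122 ]
white [0.4831 0.3052 0.122 ]
blue [0.4923 0.3655 0.122 ]
mouth [0.5507 0.0183 0.085 ]
h1 [0.5807 0.0448 0.085 ]
h2 [ 0.578  -0.0116  0.085 ]
h3 [0.52  0.049 0.085]
h4 [ 0.5174 -0.0088  0.085 ]
hc1 [ 0.6259 -0.056   0.081 ]
hc2 [ 0.616  -0.2363  0.081 ]
hc3 [ 0.4642 -0.0459  0.081 ]
hc4 [ 0.4546 -0.2313  0.081 ]
axle [ 0.5508 -0.1442  0.115 ]
knobtop [ 0.5    -0.1681  0.159 ]
green [ 0.4897 -0.1423  0.093 ]
yel [ 0.5448 -0.1024  0.09  ]
disc [ 0.5508 -0.1447  0.093 ]
rk1 [0.5231 0.3947 0.06  ]
rk2 [0.4974 0.2047 0.06  ]
rk3 [0.4699 0.4027 0.06  ]
rk4 [0.443  0.2121 0.06  ]
scene purple captop [0.4752 0.2465 0.122 ]
scene mouth [0.5529 0.021  0.085 ]
scene axle [ 0.564  -0.1456  0.115 ]
scene green [ 0.501  -0.1409  0.093 ]
scene knobtop [ 0.5021 -0.1648  0.159 ]
```

```bash
python3 - <<'E'
from cell import *
from h import *
movep([.545,-.10,.27],down(-0.147))
s=get_state(); f=grab_frame("wrist"); cv2.imwrite("pics/b_w.png",f["img"][:,:,::-1])
np.savez("b.npz",T=wristT(f,s),img=f["img"],f=[f["fx"],f["fy"],f["cx"],f["cy"],f["k1"]])
print(s["clock"],s["position"],s["contact_force"])
movep([.474,.244,.19],down(-0.147))
s=get_state(); f=grab_frame("wrist"); cv2.imwrite("pics/c_w.png",f["img"][:,:,::-1])
np.savez("c.npz",T=wristT(f,s),img=f["img"])
print(get_state()["clock"],s["position"],s["contact_force"])
E
```

```text
3.75 [ 0.54479064 -0.1009009   0.26984564] [ 1.03513787 -0.43801251  0.00888439]
5.2 [0.47481817 0.24326727 0.19030975] [-0.55434577  0.49278635  0.20139256]
```

View pics/b_w.png

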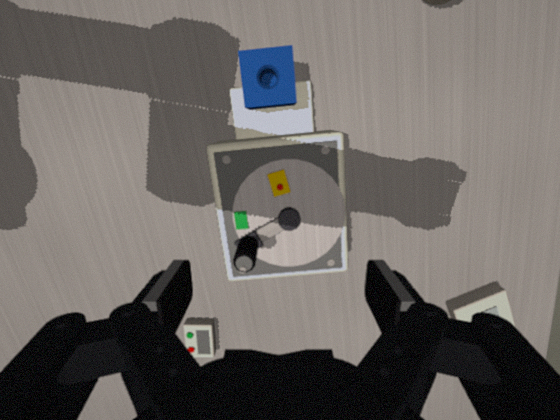

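View pics/c_w.png

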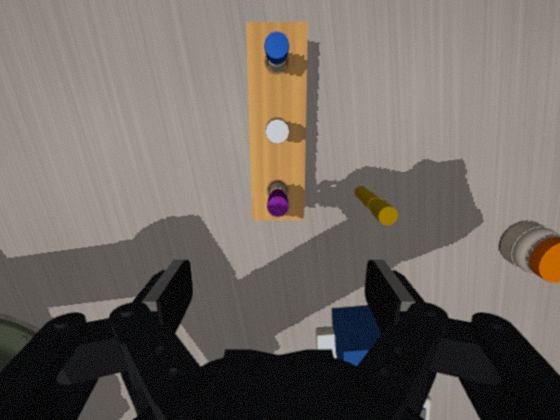

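Wrist pictures: purple cap at (277,207), lined up with the fingers; yellow look-alike to its right (388,215); white (277,131), blue (276,45). On the tapper: mouth (267,77), hub (289,219), knob top (244,264), green mark (241,220).

```bash
python3 - <<'E'
from h import *
a=np.load("b.npz"); k=dict(zip(["fx","fy","cx","cy","k1"],a["f"])); c=np.load("c.npz")
for n,u,z in [("purple top",(278,205),.122),("white",(277,130),.122),("blue",(277,44),.122),
  ("rk",(247,23),.06),("rk",(307,22),.06),("rk",(305,220),.06),("rk",(253,221),.06)]: print(n,np.round(onz(k,u,z,c["T"]),4))
img=a["img"]; hsv=cv2.cvtColor(img,cv2.COLOR_RGB2HSV)
def cen(m):
    n,l,st,ce=cv2.connectedComponentsWithStats(m.astype(np.uint8)); i=1+np.argmax(st[1:,4]); return ce[i],st[i]
g,st=cen((hsv[...,0]>45)&(hsv[...,0]<80)&(hsv[...,1]>150)&(hsv[...,2]>80)&(np.arange(420)[:,None]<300)); print("green px",g,st, onz(k,g,.093,a["T"]))
for n,u,z in [("mouth",(267,77),.085),("hub",(289,219),.115),("hub.125",(289,219),.125),("knobtop",(244,264),.159),
 ("disc L/R mid",((233+346)/2,(159+265)/2),.093),("hc1",(209,148),.081),("hc2",(344,133),.081),("hc3",(229,279),.081),("hc4",(346,269),.081),
 ("b",(239,51),.085),("b",(293,46),.085),("b",(296,105),.085),("b",(245,108),.085)]: print(n,np.round(onz(k,u,z,a["T"]),4))
b=cv2.resize(img[120:300,190:370],None,fx=4,fy=4,interpolation=cv2.INTER_CUBIC); cv2.imwrite("pics/b_c2.png",b[:600,:,::-1])
c1=cv2.resize(c["img"][150:250,220:340],None,fx=5,fy=5,interpolation=cv2.INTER_CUBIC); cv2.imwrite("pics/c_c.png",c1[...,::-1])
E
```

```text
purple top [0.4747 0.2483 0.122 ]
white [0.483  0.3091 0.122 ]
blue [0.4922 0.3697 0.122 ]
rk [0.4697 0.4046 0.06  ]
rk [0.5236 0.3974 0.06  ]
rk [0.4984 0.2098 0.06  ]
rk [0.4427 0.217  0.06  ]
green px [240.7183908  219.55172414] [235 212  13  17 174] [ 0.49109432 -0.13829136  0.093     ]
mouth [0.5494 0.02   0.085 ]
hub [ 0.5509 -0.139   0.115 ]
hub.125 [ 0.5511 -0.1356  0.125 ]
knobtop [ 0.4974 -0.1668  0.159 ]
disc L/R mid [ 0.5525 -0.1375  0.093 ]
hc1 [ 0.4678 -0.0471  0.081 ]
hc2 [ 0.6299 -0.0537  0.081 ]
hc3 [ 0.4569 -0.2246  0.081 ]
hc4 [ 0.6173 -0.2331  0.081 ]
b [0.5233 0.0507 0.085 ]
b [0.5824 0.0468 0.085 ]
b [ 0.5775 -0.0143  0.085 ]
b [ 0.5193 -0.0089  0.085 ]
```

View pics/b_c2.png

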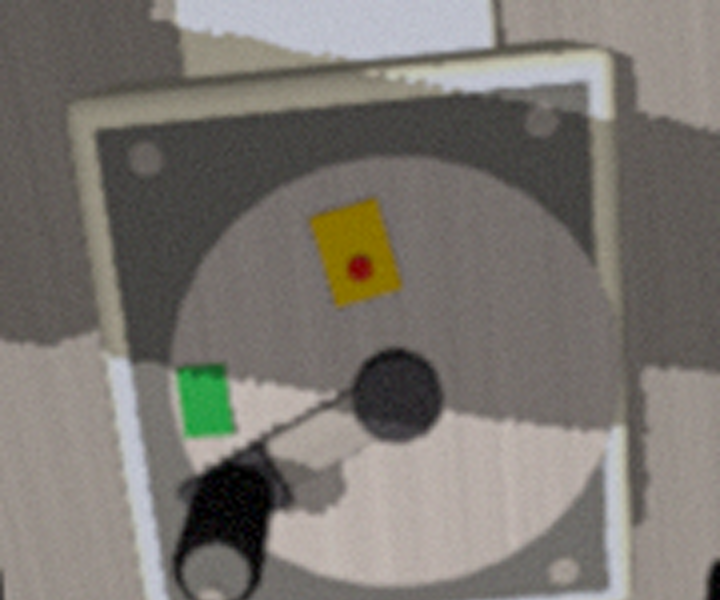

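View pics/c_c.png

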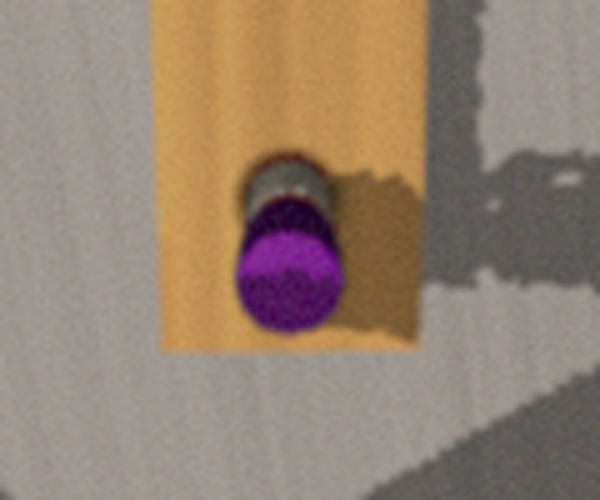

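```bash
python3 - <<'E'
from cell import *
from h import *
move_l([.4747,.246,.089],velocity=.1,rot=down(-.14))
grab(20)
s=get_state(); print(s["clock"],s["position"],s["contact_force"],s["finger_gap"])
move_l([.4747,.246,.175],velocity=.08)
s=get_state(); print(s["clock"],s["position"],s["contact_force"],s["finger_gap"])
f=grab_frame("wrist"); cv2.imwrite("pics/d_w.png",f["img"][:,:,::-1])
f=grab_frame("scene"); cv2.imwrite("pics/d_s.png",cv2.resize(f["img"][100:260,250:450,::-1],None,fx=3,fy=3))
E
```

```text
7.0083 [0.47487653 0.24607612 0.08920895] [0.66432138 0.24073674 2.03693837] 0.19447456571586247
8.2333 [0.47425992 0.24584675 0.17438731] [-0.06493011  0.07811557 -0.58255091] 0.19217851202387914
```

View pics/d_w.png

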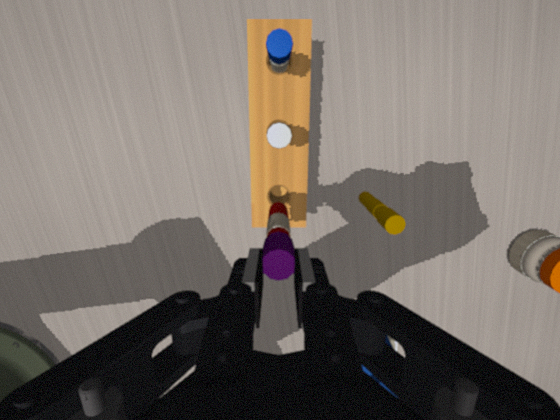

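View pics/d_s.png

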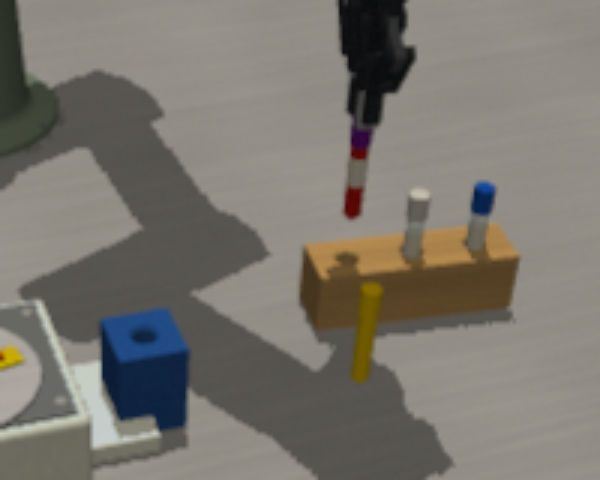

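```bash
python3 - <<'E'
from cell import *
from h import *
s=get_state();f=grab_frame("wrist");T=wristT(f,s)
print(s["position"]);print("bottom",onz(f,(278,205),.105,T),"captop",onz(f,(278,268),.207,T))
movep([.5508,.0195,.205],down(-.10))
s=get_state();f=grab_frame("wrist");T=wristT(f,s)
cv2.imwrite("pics/e_w.png",f["img"][:,:,::-1]); cv2.imwrite("pics/e_c.png",cv2.resize(f["img"][130:330,180:380,::-1],None,fx=3,fy=3,interpolation=cv2.INTER_CUBIC))
f=grab_frame("scene"); cv2.imwrite("pics/e_s.png",cv2.resize(f["img"][80:260,200:400,::-1],None,fx=3,fy=3))
print(s["clock"],s["position"])
E
```

```text
[0.47429236 0.24584138 0.17435822]
bottom [0.47394704 0.25056037 0.105     ] captop [0.47345268 0.24539152 0.207     ]
9.3333 [0.55033211 0.02036186 0.2046997 ]
```

View pics/e_c.png

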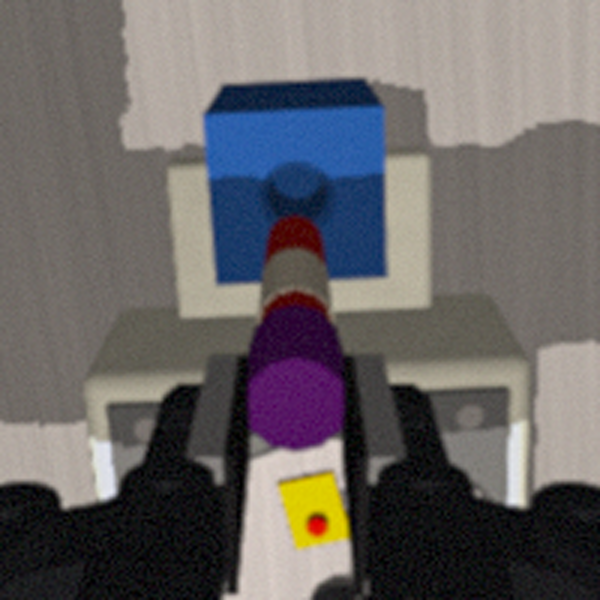

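View pics/e_s.png

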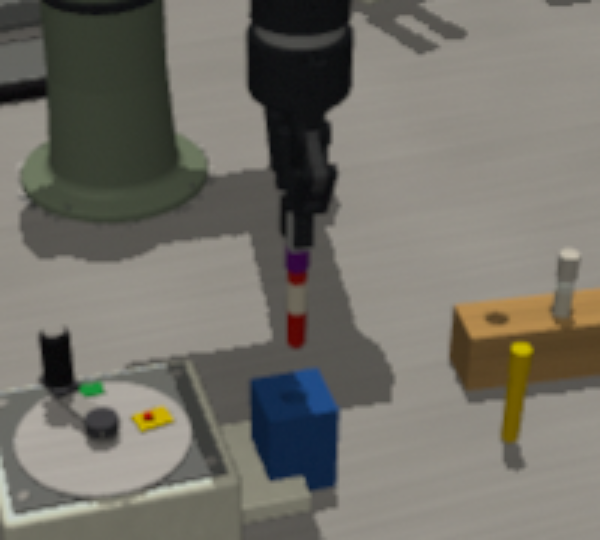

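```bash
python3 - <<'E'
from cell import *
from h import *
s=get_state();f=grab_frame("wrist");T=wristT(f,s)
print(s["position"])
for n,u,z in [("mouth",(297,190),.085),("tip edge",(296,215),.1357),("cap top c",(296,403),.2367),("b",(205,115),.085),("b",(383,110),.085),("b",(386,276),.085),("b",(218,283),.085)]:
    print(n,onz(f,(180+u[0]/3,130+u[1]/3),z,T))
E
```

```text
[0.55028862 0.0210708  0.20473842]
mouth [0.55049788 0.02372066 0.085     ]
tip edge [0.5506515  0.02881644 0.1357    ]
cap top c [0.54999766 0.02232031 0.2367    ]
b [0.52276627 0.05201949 0.085     ]
b [0.58133051 0.04790757 0.085     ]
b [ 0.5783175  -0.00991195  0.085     ]
b [ 0.51982039 -0.00675737  0.085     ]
```

```bash
python3 - <<'E'
from cell import *
from h import *
print(move_l([.5505,.0200,.150],velocity=.08)); s=get_state(); print(s["position"],s["contact_force"])
print(move_l([.5505,.0200,.119],velocity=.05,until_force=8)); s=get_state(); print(s["position"],s["contact_force"])
print(move_l([.5505,.0200,.107],velocity=.02,until_force=10)); s=get_state(); print(s["clock"],s["position"],s["contact_force"],s["finger_gap"])
f=grab_frame("scene"); cv2.imwrite("pics/f_s.png",cv2.resize(f["img"][100:260,200:400,::-1],None,fx=3,fy=3))
E
```

```text
False
[0.55084582 0.01999001 0.15037694] [-0.56739102  0.52946283 -0.32379214]
False
[0.55061019 0.02000433 0.11901747] [-0.19448916 -0.18357032 -0.70962206]
True
11.4917 [0.55182071 0.01987303 0.11410116] [ 0.32440786 -0.31519013  5.73241206] 0.19213367812635412
```

View pics/f_s.png

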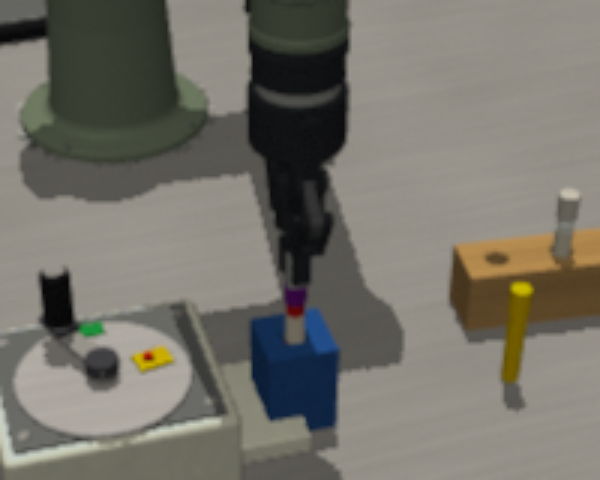

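```bash
python3 - <<'E'
from cell import *
from h import *
import pickle
let_go()
s=get_state(); print(s["clock"],s["contact_force"])
move_l([.5505,.020,.24],velocity=.2)
out=[]
for i,(p,y) in enumerate([([.54,-.11,.27],-.10),([.515,-.17,.27],-.86)]):
    movep(p,down(y)); sleep(.1)
    s=get_state(); f=grab_frame("wrist"); cv2.imwrite(f"pics/g{i}.png",f["img"][:,:,::-1]); out.append((s,f))
    print(s["clock"],s["position"])
f=grab_frame("top");out.append((None,f)); f=grab_frame("scene");out.append((None,f))
cv2.imwrite("pics/g_s.png",cv2.resize(f["img"][120:260,180:380,::-1],None,fx=4,fy=4,interpolation=cv2.INTER_CUBIC))
pickle.dump(out,open("g.pkl","wb"))
E
```

```text
12.2167 [ 0.11175709  0.31122887 -0.32923145]
13.7 [ 0.53942639 -0.10908337  0.26884441]
14.5083 [ 0.51527887 -0.16901656  0.26991226]
```

View pics/g0.png

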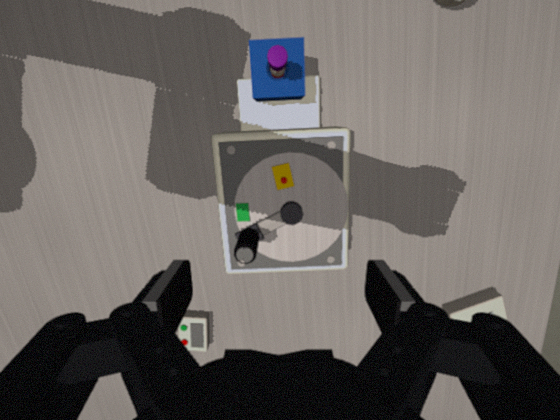

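View pics/g1.png

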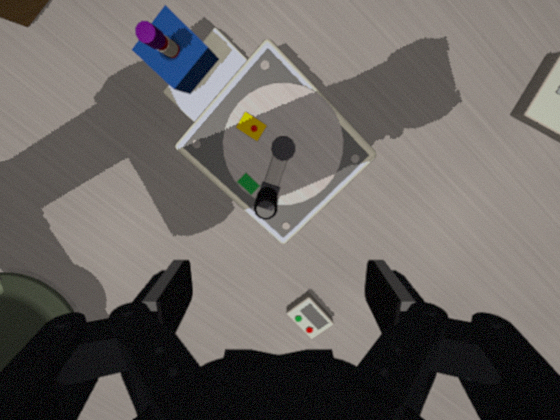

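View pics/g_s.png

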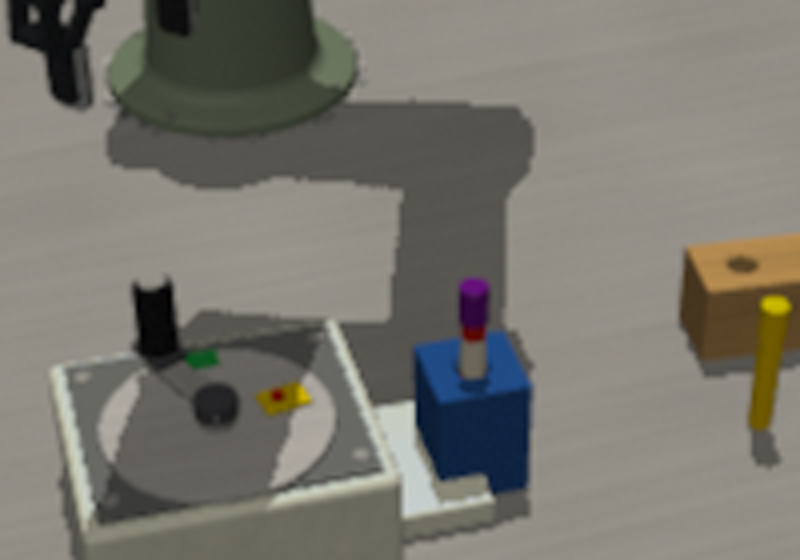

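```bash
python3 - <<'E'
from h import *
import pickle
o=pickle.load(open("g.pkl","rb"))
c=[(195,120),(170,60)]
ims=[]
for i in (0,1):
    x,y=c[i]; im=cv2.resize(o[i][1]["img"][y:y+165,x:x+165,::-1],None,fx=4.5,fy=4.5,interpolation=cv2.INTER_CUBIC)
    im=np.clip(im.astype(float)*1.4,0,255).astype(np.uint8)
    cv2.imwrite(f"pics/gc{i}.png",im[:600] if i==0 else im[100:700])
E
```

```text
(no output)
```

View pics/gc0.png

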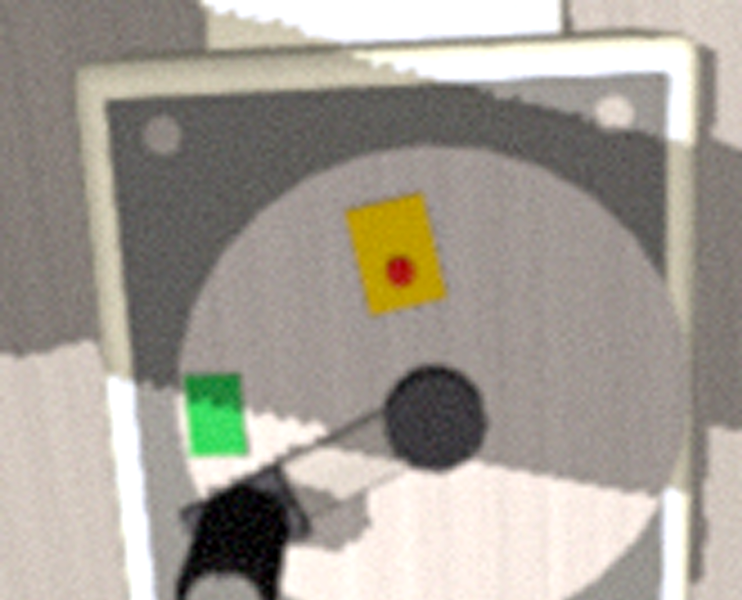

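View pics/gc1.png

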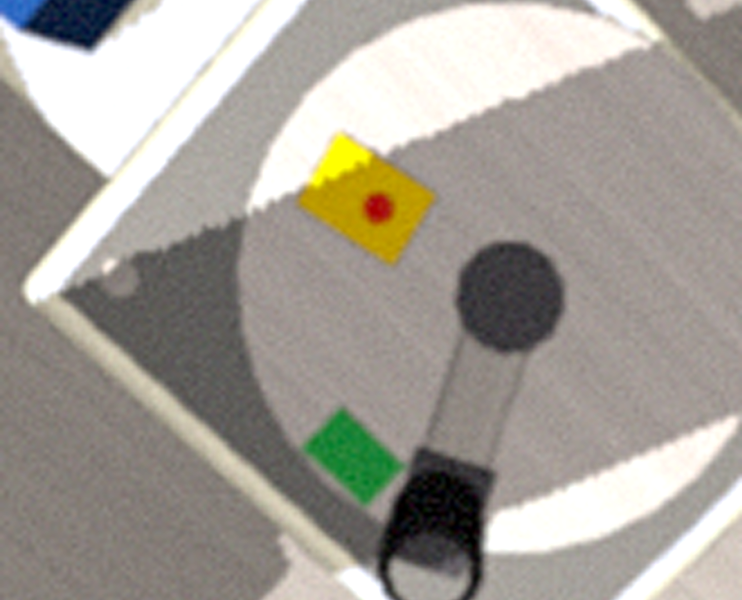

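```bash
python3 - <<'E'
from h import *
import pickle
from scipy.optimize import least_squares
o=pickle.load(open("g.pkl","rb"))
def U(i,u): return (195+u[0]/4.5,120+u[1]/4.5) if i==0 else (170+u[0]/4.5,60+(u[1]+100)/4.5)
disc={0:[(180,390),(215,270),(260,210),(330,165),(430,145),(520,160),(600,205),(650,265),(680,330),(660,490),(630,545),(600,580)],
 1:[(240,270),(262,180),(305,110),(400,30),(515,2),(640,35),(252,340),(275,400),(520,552),(600,540),(680,490),(738,415)]}
pts={0:dict(hub=((436,418),.115),green=((216,415),.092),knob=((225,608),.159)),1:dict(hub=((510,297),.115),green=((354,456),.092),knob=((430,565),.159))}
for i in (0,1):
    s,f=o[i];T=wristT(f,s);print(i,"cam",T[:3,3])
    for z in (.085,.092,.097):
        P=np.array([onz(f,U(i,u),z,T)[:2] for u in disc[i]])
        r=least_squares(lambda v:np.hypot(*(P-v[:2]).T)-v[2],[.55,-.14,.07],loss="soft_l1",f_scale=.0007)
        print(z,np.round(r.x,4),np.round(1e3*(np.hypot(*(P-r.x[:2]).T)-r.x[2]),1))
    for n,(u,z) in pts[i].items():
        for zz in ((.105,.115,.125) if n=="hub" else (z,)): print(n,zz,np.round(onz(f,U(i,u),zz,T),4))
E
```

```text
0 cam [ 0.54652619 -0.03581548  0.44135965]
0.085 [ 0.551  -0.1445  0.0712] [-0.7 -0.6  0.5  0.7  0.3  0.  -0.1 -0.6 -0.1 -1.2  0.4  1.6]
0.092 [ 0.5509 -0.1424  0.0698] [-0.7 -0.6  0.5  0.7  0.3  0.  -0.1 -0.6 -0.1 -1.1  0.4  1.6]
0.097 [ 0.5508 -0.1408  0.0688] [-0.6 -0.6  0.5  0.7  0.3  0.  -0.1 -0.6 -0.1 -1.1  0.3  1.6]
hub 0.105 [ 0.5513 -0.1423  0.105 ]
hub 0.115 [ 0.5512 -0.1392  0.115 ]
hub 0.125 [ 0.551 -0.136  0.125]
green 0.092 [ 0.4915 -0.1396  0.092 ]
knob 0.159 [ 0.4978 -0.1665  0.159 ]
1 cam [ 0.57015164 -0.12055069  0.44237472]
0.085 [ 0.5514 -0.1458  0.0709] [ 1.1  0.1 -0.7 -0.   0.4  0.1 -0.3 -0.7  0.4  1.2 -0.2 -1.6]
0.092 [ 0.5517 -0.1453  0.0695] [ 1.1  0.1 -0.7 -0.   0.4  0.1 -0.3 -0.7  0.4  1.2 -0.2 -1.6]
0.097 [ 0.552  -0.145   0.0685] [ 1.1  0.1 -0.7 -0.   0.4  0.1 -0.3 -0.7  0.4  1.1 -0.2 -1.6]
hub 0.105 [ 0.551  -0.1446  0.105 ]
hub 0.115 [ 0.5516 -0.1439  0.115 ]
hub 0.125 [ 0.5522 -0.1432  0.125 ]
green 0.092 [ 0.4914 -0.1415  0.092 ]
knob 0.159 [ 0.4984 -0.1658  0.159 ]
```

```bash
python3 - <<'E'
from h import *
import pickle
o=pickle.load(open("g.pkl","rb"))
s,f=o[1];T=wristT(f,s)
U=lambda u:(170+u[0]/4.5,60+(u[1]+100)/4.5)
for a,b in [((462,335),(432,455)),((527,355),(494,470))]:
    p,q=onz(f,U(a),.101,T),onz(f,U(b),.101,T);d=p-q;print("arm edge",p,q,np.arctan2(d[1],d[0]),"dist of axle from line",)
s,f=o[0];T=wristT(f,s)
U=lambda u:(195+u[0]/4.5,120+u[1]/4.5)
p,q=onz(f,U((388,408)),.101,T),onz(f,U((276,467)),.101,T);d=p-q;print("arm edge g0",p,q,np.arctan2(d[1],d[0]))
for i in (0,1):
    s,f=o[i];T=wristT(f,s)
    U=(lambda u:(195+u[0]/4.5,120+u[1]/4.5)) if i==0 else (lambda u:(170+u[0]/4.5,60+(u[1]+100)/4.5))
    print("green",onz(f,U((216,415) if i==0 else (354,456)),.082,T))
for i,(c) in ((2,"top"),):
    f=o[i][1]; im=cv2.resize(f["img"][165:250,290:375,::-1],None,fx=7,fy=7,interpolation=cv2.INTER_CUBIC); cv2.imwrite("pics/g_top.png",np.clip(im*1.5,0,255).astype(np.uint8))
E
```

```text
arm edge [ 0.53564304 -0.1419268   0.101     ] [ 0.50693478 -0.15619762  0.101     ] 0.4613235834518911 dist of axle from line
arm edge [ 0.54264205 -0.15776706  0.101     ] [ 0.51448874 -0.17103939  0.101     ] 0.4405321792152237 dist of axle from line
arm edge g0 [ 0.53886499 -0.13954071  0.101     ] [ 0.50708304 -0.15316816  0.101     ] 0.4050677449668553
green [ 0.48988187 -0.14259104  0.082     ]
green [ 0.48915884 -0.14211227  0.082     ]
```

View pics/g_top.png

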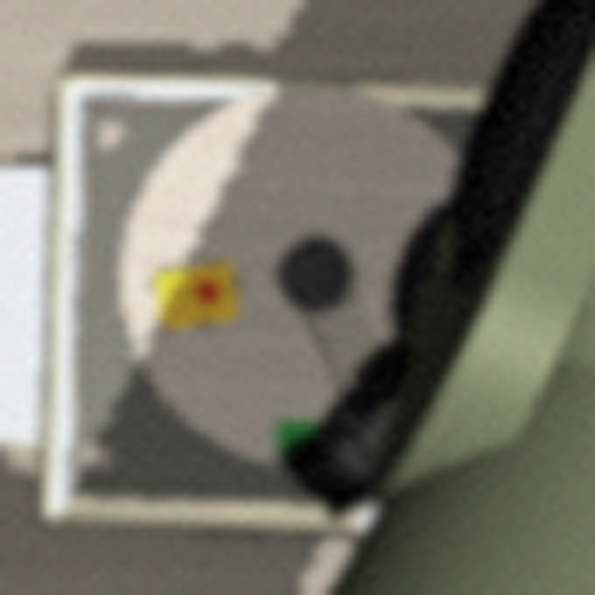

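```bash
python3 - <<'E'
from cell import *
from h import *
rv=down(-.9)
movep([.4984,-.1678,.19],rv)
move_l([.4984,-.1678,.118],velocity=.12)
sleep(.15)
F=[]
for _ in range(5): sleep(.02); F.append(get_state()["contact_force"])
F0=np.mean(F,0); print("base",F0,np.std(F,0)); np.save("F0.npy",F0)
print(get_state()["position"])
grab(26)
F=[]
for _ in range(5): sleep(.02); F.append(get_state()["contact_force"])
s=get_state();print(s["clock"],np.mean(F,0),s["position"],s["finger_gap"])
f=grab_frame("wrist"); cv2.imwrite("pics/h_w.png",f["img"][:,:,::-1])
E
```

```text
base [-0.37489363 -0.40990956  0.18509385] [0.4185131  0.44383119 0.45839236]
[ 0.49899312 -0.16808813  0.11881721]
16.75 [-1.81827813  1.25197558  3.39672574] [ 0.49825464 -0.16767483  0.11814956] 0.26784807281536216
```

View pics/h_w.png

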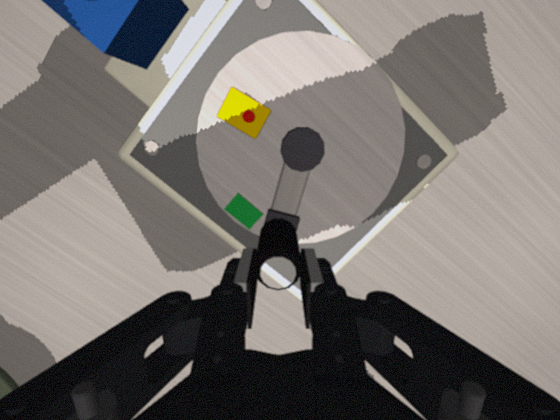

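```bash
cat > turn.py <<'E'
from cell import *
from h import *
import json,sys
YAW=-.045; R0=.058; Z=.118
F0=np.load("F0.npy")
try: S=json.load(open("turn.json"))
except FileNotFoundError:
    k=np.array([.4984,-.1678]); a=.41
    S=dict(q=a-YAW,c=(k+R0*np.array([np.cos(a),np.sin(a)])).tolist(),d=[0,0],P=(np.eye(2)*.0025**2).tolist())
def force(n=12):
    return np.mean([get_state()["contact_force"] for _ in range(n)],0)-F0
def step(dq,omega):
    q=S["q"]+dq; th=np.pi+q+YAW; n=np.array([np.cos(th),np.sin(th)]); t=np.array([-n[1],n[0]])
    d=np.array(S["d"]); sag=R0*(1-np.cos(dq/2))*.5
    p=np.array(S["c"])+d+n*(R0+sag)
    move_l([p[0],p[1],Z],velocity=R0*omega)
    f=force()[:2]; Fr,Ft=f@n,f@t
    e=-Fr/2000.
    P=np.array(S["P"])+np.eye(2)*(.0003**2); y=e; 
    K=P@n/(n@P@n+.0005**2)
    d=d-K*e; P=P-np.outer(K,n@P)
    S.update(q=q,d=d.tolist(),P=P.tolist()); json.dump(S,open("turn.json","w"))
    return Fr,Ft
def run(N,dq,omega):
    for _ in range(N):
        Fr,Ft=step(dq,omega); s=get_state()
        print("q%.2f t%.2f Fr%+.1f Ft%+.1f d(%.1f,%.1f) gap%.3f"%(S["q"],s["clock"],Fr,Ft,1e3*S["d"][0],1e3*S["d"][1],s["finger_gap"]))
E
python3 - <<'E'
from turn import *
print([np.round(get_state()["contact_force"],2).tolist() for _ in range(4)])
run(4,.1,.4)
E
```

```text
[[-2.02, 1.3, 3.59], [-2.02, 1.3, 3.59], [-2.02, 1.3, 3.59], [-2.02, 1.3, 3.59]]
q0.55 t17.20 Fr+1.0 Ft-1.3 d(-0.4,-0.2) gap0.269
q0.65 t17.60 Fr+0.5 Ft-1.9 d(-0.4,-0.5) gap0.270
q0.75 t18.01 Fr-0.4 Ft-2.3 d(-0.5,-0.2) gap0.270
q0.85 t18.40 Fr-0.3 Ft-1.9 d(-0.6,-0.0) gap0.269
```

```bash
python3 - <<'E'
from turn import *
run(8,.22,.4)
f=grab_frame("wrist"); cv2.imwrite("pics/i_w.png",f["img"][:,:,::-1])
E
```

```text
q1.07 t19.09 Fr-0.5 Ft-2.3 d(-0.8,0.3) gap0.262
q1.29 t19.78 Fr-1.1 Ft-1.6 d(-1.2,0.8) gap0.269
q1.51 t20.47 Fr-0.3 Ft-2.1 d(-1.2,0.9) gap0.268
q1.73 t21.17 Fr+0.4 Ft-2.2 d(-1.1,0.8) gap0.266
q1.95 t21.88 Fr+1.1 Ft-1.7 d(-0.8,0.6) gap0.270
q2.17 t22.58 Fr-0.1 Ft-1.6 d(-0.8,0.6) gap0.268
q2.40 t23.28 Fr+0.1 Ft-2.5 d(-0.8,0.6) gap0.272
q2.62 t23.98 Fr+0.2 Ft-1.9 d(-0.7,0.6) gap0.265
```

View pics/i_w.png

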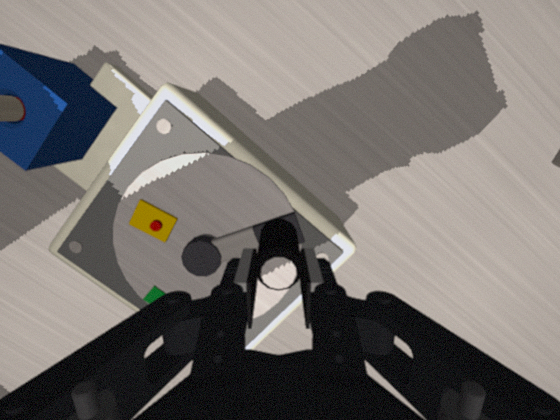

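Tracking well (radial force ≤1 N, knob centred in the pads at (278,270)). On through the heavy point.

```bash
python3 - <<'E'
from turn import *
run(11,.22,.4)
E
```

```text
q2.84 t24.73 Fr+0.5 Ft-1.3 d(-0.6,0.6) gap0.268
q3.06 t25.43 Fr-0.5 Ft-1.5 d(-0.7,0.5) gap0.263
q3.28 t26.13 Fr-0.8 Ft-1.9 d(-0.9,0.4) gap0.267
q3.50 t26.83 Fr-0.7 Ft-1.4 d(-1.1,0.3) gap0.268
q3.72 t27.53 Fr-0.8 Ft-2.7 d(-1.2,0.1) gap0.266
q3.94 t28.23 Fr+0.1 Ft-2.7 d(-1.2,0.1) gap0.265
q4.16 t28.93 Fr-1.0 Ft-2.7 d(-1.2,-0.2) gap0.268
q4.38 t29.63 Fr-1.3 Ft-13.3 d(-1.2,-0.6) gap0.266
q4.60 t30.32 Fr-1.6 Ft-9.8 d(-1.0,-1.0) gap0.267
q4.82 t31.02 Fr-1.2 Ft-10.1 d(-0.8,-1.3) gap0.270
q5.04 t31.71 Fr-0.6 Ft-3.8 d(-0.7,-1.5) gap0.268
```

```bash
python3 - <<'E'
from turn import *
s=get_state(); print(s["position"],s["contact_force"],s["wrist_torque"])
f=grab_frame("wrist"); cv2.imwrite("pics/j_w.png",f["img"][:,:,::-1])
f=grab_frame("scene"); cv2.imwrite("pics/j_s.png",cv2.resize(f["img"][100:260,180:380,::-1],None,fx=4,fy=3.7))
E
```

```text
[ 0.5347156  -0.08906788  0.11815752] [3.46804867 0.03626905 5.49352143] [-0.01086898 -0.6610437   0.00476074]
```

View pics/j_w.png

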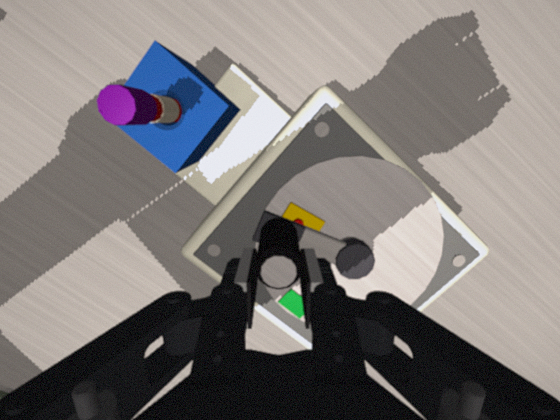

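View pics/j_s.png

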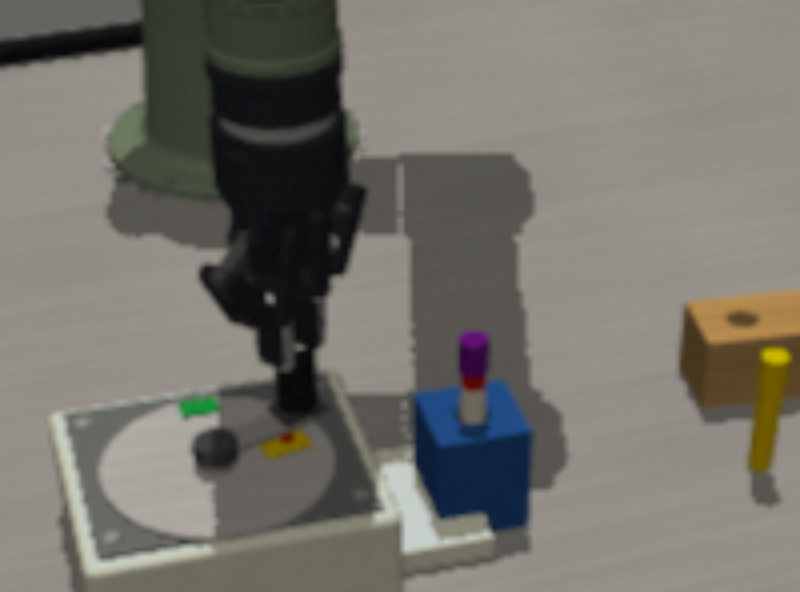

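```bash
python3 - <<'E'
from turn import *
run(6,.22,.4)
f=grab_frame("wrist"); cv2.imwrite("pics/k_w.png",f["img"][:,:,::-1])
E
```

```text
q5.25 t32.51 Fr-0.1 Ft+0.3 d(-0.6,-1.5) gap0.264
q5.47 t33.21 Fr-1.0 Ft+0.0 d(-0.4,-1.6) gap0.267
q5.69 t33.91 Fr-1.6 Ft-3.1 d(0.1,-1.6) gap0.269
q5.91 t34.60 Fr-1.4 Ft-2.8 d(0.5,-1.6) gap0.266
q6.13 t35.29 Fr+0.2 Ft-1.9 d(0.5,-1.6) gap0.265
q6.35 t35.99 Fr-0.2 Ft-2.2 d(0.5,-1.6) gap0.269
```

View pics/k_w.png

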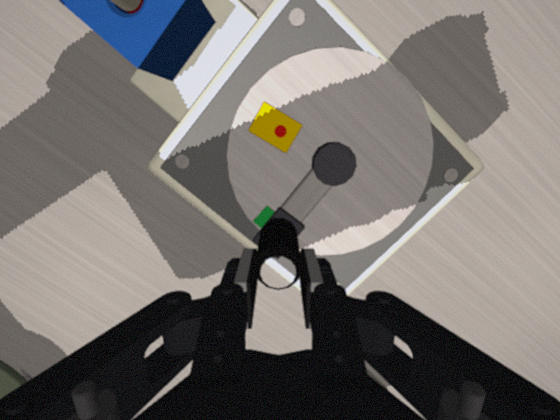

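```bash
python3 - <<'E'
from turn import *
import pickle
s=get_state();f=grab_frame("wrist");T=wristT(f,s); pickle.dump((s,f),open("k.pkl","wb"))
print(s["position"])
im=cv2.resize(f["img"][90:240,230:380,::-1],None,fx=4,fy=4,interpolation=cv2.INTER_CUBIC);cv2.imwrite("pics/k_c.png",np.clip(im*1.3,0,255).astype(np.uint8))
E
```

```text
[ 0.4927747  -0.14578041  0.11805696]
```

View pics/k_c.png

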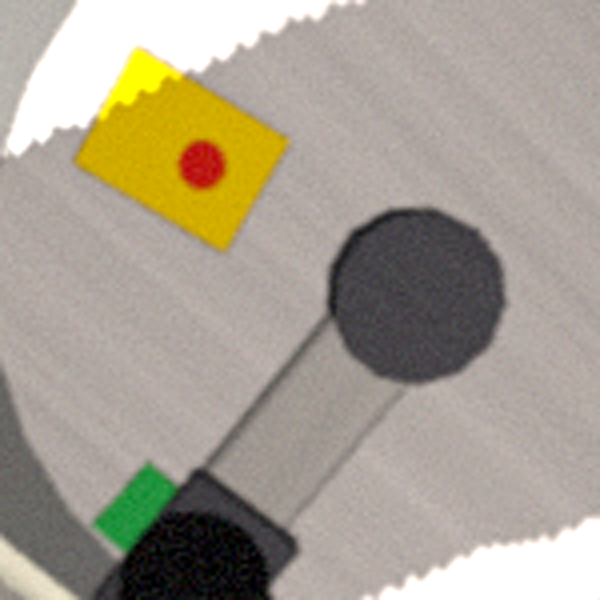

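```bash
python3 - <<'E'
from h import *
import pickle
s,f=pickle.load(open("k.pkl","rb"));T=wristT(f,s)
U=lambda u:(230+u[0]/4,90+u[1]/4)
P=lambda u,z:onz(f,U(u),z,T)[:2]
hub=P((417,296),.105); print("hub",hub)
for a,b in [((330,318),(210,468)),((400,398),(292,523))]:
    p,q=P(a,.101),P(b,.101); d=p-q; print("arm",p,q,np.arctan2(d[1],d[0]))
a,b=P((150,462),.082),P((93,522),.082); print("green edge",a,b,np.linalg.norm(a-b),"dir",np.arctan2(*(a-b)[::-1]))
c=P((130,555),.082); print("green edge2 dir", np.arctan2(*(b-c)[::-1])-np.pi/2)
m=(a+b)/2; 
for ax in (hub,np.array([.551,-.1452])):
    v=m-ax; r=np.hypot(*v); ang=np.arctan2(-v[1],-v[0]); print("r",r,"edge ang",ang,"mark centre ang",ang+np.arctan2(.012,.061))
E
```

```text
hub [ 0.55079029 -0.1434482 ]
arm [ 0.5394414  -0.13578134] [ 0.50783857 -0.13638689] 0.0191588868146544
arm [ 0.53654808 -0.1532785 ] [ 0.50890908 -0.15328536] 0.00024833811334998176
green edge [ 0.49768281 -0.13069493] [ 0.4819118  -0.12951929] 0.015814766285310613 dir -0.07440684475617705
green edge2 dir -0.09511178054133107
r 0.062434990586031844 edge ang -0.2153400392272047 mark centre ang -0.021099043045800764
r 0.06303621958284485 edge ang -0.24178079517873186 mark centre ang -0.04753979899732791
```

```bash
python3 - <<'E'
from turn import *
n=28; dq=(12.56-S["q"])/n
run(20,dq,.4)
E
```

```text
q6.58 t36.79 Fr-0.9 Ft-3.1 d(0.7,-1.4) gap0.267
q6.80 t37.49 Fr-0.6 Ft-1.6 d(0.8,-1.3) gap0.267
q7.02 t38.19 Fr+0.1 Ft-2.6 d(0.8,-1.3) gap0.265
q7.24 t38.90 Fr+0.0 Ft-2.0 d(0.8,-1.3) gap0.267
q7.46 t39.61 Fr-0.2 Ft-2.2 d(0.8,-1.2) gap0.267
q7.68 t40.31 Fr+0.3 Ft-1.7 d(0.8,-1.3) gap0.267
q7.91 t41.02 Fr+0.0 Ft-2.7 d(0.8,-1.3) gap0.265
q8.13 t41.73 Fr-0.0 Ft-2.6 d(0.8,-1.3) gap0.269
q8.35 t42.43 Fr+0.3 Ft-1.9 d(0.9,-1.4) gap0.262
q8.57 t43.14 Fr-0.1 Ft-3.0 d(0.9,-1.4) gap0.271
q8.79 t43.85 Fr-0.6 Ft-2.1 d(0.7,-1.3) gap0.270
q9.01 t44.55 Fr-0.5 Ft-1.9 d(0.6,-1.3) gap0.270
q9.24 t45.25 Fr+0.4 Ft-2.2 d(0.7,-1.3) gap0.269
q9.46 t45.96 Fr+0.7 Ft-2.0 d(0.8,-1.2) gap0.269
q9.68 t46.67 Fr-0.1 Ft-2.5 d(0.8,-1.2) gap0.269
q9.90 t47.37 Fr+0.5 Ft-1.9 d(0.9,-1.1) gap0.271
q10.12 t48.08 Fr-0.2 Ft-1.7 d(0.9,-1.2) gap0.265
q10.34 t48.77 Fr-0.2 Ft-2.3 d(0.9,-1.2) gap0.269
q10.57 t49.48 Fr+1.1 Ft-2.8 d(0.9,-0.9) gap0.267
q10.79 t50.18 Fr-0.9 Ft-11.0 d(0.9,-1.2) gap0.267
```

```bash
python3 - <<'E'
from turn import *
n=8; dq=(12.56-S["q"])/n
run(n,dq,.4)
s=get_state();f=grab_frame("wrist");import pickle; pickle.dump((s,f),open("l.pkl","wb"))
print(s["position"])
cv2.imwrite("pics/l_w.png",f["img"][:,:,::-1])
im=cv2.resize(f["img"][90:240,230:380,::-1],None,fx=4,fy=4,interpolation=cv2.INTER_CUBIC);cv2.imwrite("pics/l_c.png",np.clip(im*1.3,0,255).astype(np.uint8))
E
```

```text
q11.01 t50.88 Fr-1.0 Ft-13.9 d(1.0,-1.4) gap0.266
q11.23 t51.58 Fr+0.9 Ft-5.4 d(0.9,-1.2) gap0.271
q11.45 t52.29 Fr-0.2 Ft+1.4 d(0.9,-1.2) gap0.271
q11.67 t52.99 Fr+0.3 Ft+1.9 d(0.8,-1.2) gap0.265
q11.90 t53.70 Fr+0.1 Ft-2.9 d(0.8,-1.2) gap0.267
q12.12 t54.41 Fr-0.4 Ft-2.5 d(0.9,-1.2) gap0.268
q12.34 t55.11 Fr+0.1 Ft-3.6 d(0.9,-1.2) gap0.272
q12.56 t55.82 Fr-0.5 Ft-3.2 d(1.0,-1.1) gap0.268
[ 0.49319882 -0.14096763  0.11802921]
```

View pics/l_c.png

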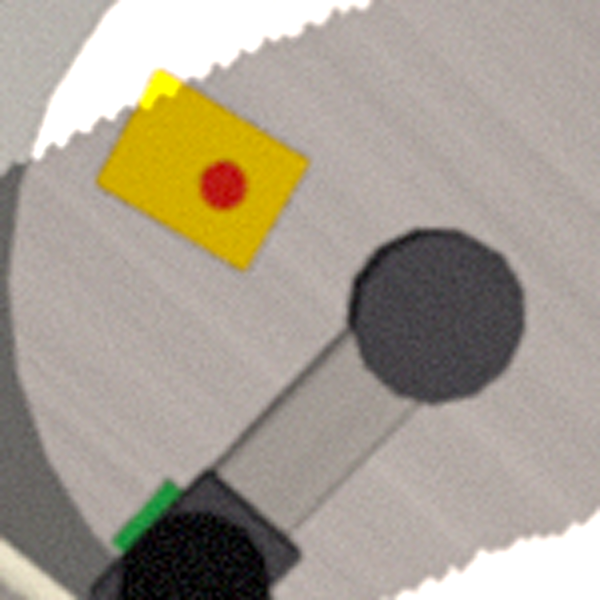

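```bash
python3 - <<'E'
from h import *
import pickle
s,f=pickle.load(open("l.pkl","rb"));T=wristT(f,s)
P=lambda u,z:onz(f,(230+u[0]/4,90+u[1]/4),z,T)[:2]
hub=P((437,316),.105); print("hub",hub)
for a,b in [((355,328),(220,468)),((412,405),(297,525))]:
    p,q=P(a,.101),P(b,.101); d=p-q; print("arm",p,q,np.arctan2(d[1],d[0]))
a,b=P((171,481),.082),P((114,545),.082); m=(a+b)/2; print("green",a,b,np.arctan2(*(a-b)[::-1]))
for ax in (hub,np.array([.551,-.1452])):
    v=m-ax; print(np.hypot(*v),np.arctan2(-v[1],-v[0])+np.arctan2(.012,.061))
k=P((4*(278-230),4*(270-90)),.159); print("knob top",k,np.arctan2(*(hub-k)[::-1]))
E
```

```text
hub [ 0.55081509 -0.14317982]
arm [ 0.54113817 -0.1351647 ] [ 0.50930355 -0.1328739 ] -0.07183554369720586
arm [ 0.5373118 -0.1507794] [ 0.50958589 -0.14935589] -0.05129743825471959
green [ 0.4976394  -0.13113304] [ 0.48115439 -0.13051542] -0.03744819098929588
0.062648664700685 -0.0042808094367424165
0.06325824167092071 -0.035017335207362166
knob top [ 0.49439886 -0.13906919] -0.07273397136023024
```

```bash
python3 - <<'E'
from turn import *
run(1,.015,.1)
let_go(); sleep(.1)
p=get_state()["position"]
move_l([p[0],p[1],.19],velocity=.12)
move_l([.51,-.145,.27],velocity=.15); sleep(.15)
s=get_state();f=grab_frame("wrist");import pickle; pickle.dump((s,f),open("m.pkl","wb"))
print(s["clock"],s["position"],s["contact_force"])
cv2.imwrite("pics/m_w.png",f["img"][:,:,::-1])
g=grab_frame("scene"); cv2.imwrite("pics/m_s.png",cv2.resize(g["img"][120:260,180:440,::-1],None,fx=3,fy=3))
im=cv2.resize(f["img"][60:230,190:370,::-1],None,fx=3.5,fy=3.5,interpolation=cv2.INTER_CUBIC);cv2.imwrite("pics/m_c.png",np.clip(im*1.3,0,255).astype(np.uint8))
E
```

```text
q12.57 t56.17 Fr-0.0 Ft-3.7 d(1.1,-1.1) gap0.265
58.4917 [ 0.50907023 -0.1446603   0.26860136] [ 0.54170051 -0.5508758  -1.13021328]
```

View pics/m_c.png

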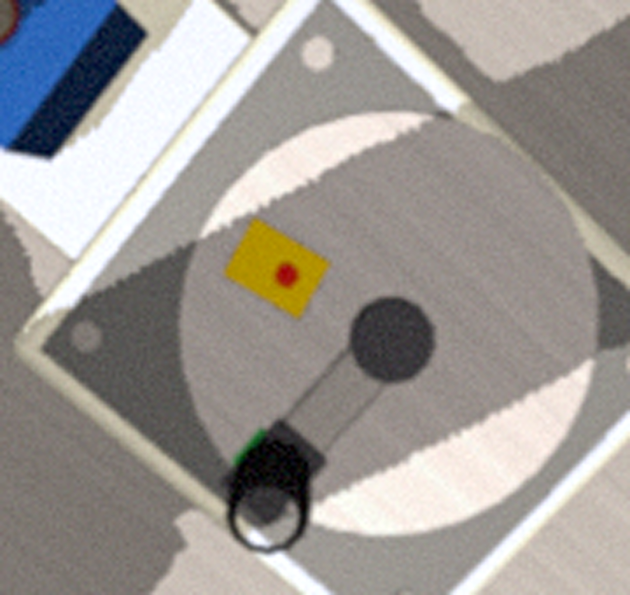

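View pics/m_s.png

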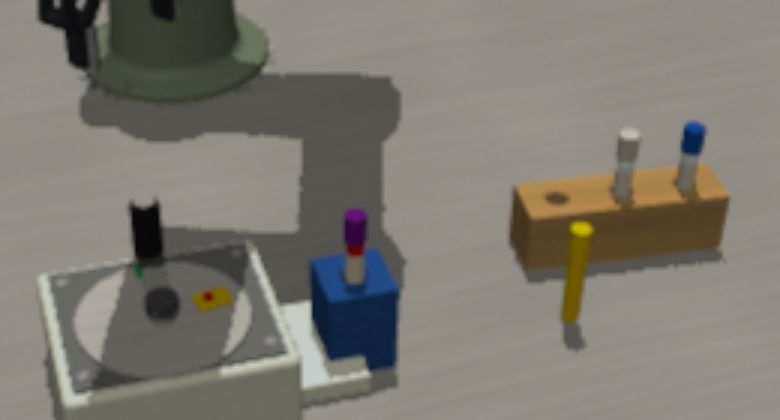

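```bash
python3 -c "
from cell import *
print(sign_off(), get_state()['clock'])"
```

```text
the job is handed in; nothing more can be done
the job is handed in; nothing more can be done
```

The job is done and handed in at about 58.5 s. The purple-capped tube is seated upright in the blue holder. The crank went twice through its heavy point, stopped on the green mark at its second arrival, and I let go.

**Tube:** it bottomed out at a tool height of 0.114 m, which is what full seating should give. The last pictures show it standing upright. The white, blue and yellow tubes look unmoved. I did not check the cup and timer in the last pictures, but the arm never worked near them.

**Crank:** I turned it about 0.22 rad every 0.7 s in short segments, correcting the circle from the felt radial force. The sampled radial force stayed at or below 1.6 N, or about 0.8 mm of knob travel. The knob did not slip in the pads.

**Stop:** in the last picture the arm lies over the green mark, parallel to the housing's edge. Before a final 0.015 rad nudge, my picture estimates put it 0.01 to 0.06 rad off the mark.

**Disagreements and limits:**
- **Heavy point:** I felt it at about 4.3 to 5.0 rad both times, later than the stated middle of 3.5 to 4.3. The load peaked near 14 N rather than 11 N.
- **Finger force:** it cannot be read. I commanded a 26 N grip, which is under 60 N in all whether that number means each finger or both together.
- **Pace:** the motion slows to a stop at each segment end, and I sampled force only there, so any brief peaks in between were not seen.

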